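# Dump the tipping cup that holds the heat sink

## Robot

A 6-joint arm with a two-finger parallel gripper is mounted at the origin on the work surface. World frame = base frame: x ahead of the robot, y to its left, z up, the work surface at z = 0. Lengths are in m, angles in rad, forces in N, time in s.
With the tool pointing down it reaches from about 0.225 to 0.875 m from the base axis. Payload 3.4 kg.
Tool frame: the origin (TCP) lies midway between the tips of the shut fingers; the grasp point (between the pads) lies 19 mm behind it (manip.grasp_offset is the distance from the TCP to the grasp point, in m); x points along the fingers, y is the direction in which the jaws open and shut, and the axes are right-handed (so a half turn about x gives the same grasp; the last joint's range is limited). The gripper opens to 85 mm and grips with 20 to 120 N. Pads are 22 mm wide; open, the fingers measure 114 mm over their backs; the gripper's body (76 mm by 85 mm) begins 54 mm behind the grasp point. The pads swing forward as they close: fully open they stand 13 mm farther back than shut.
Start: joints at [-1.387, 0.276, 1.505, -0, 1.361, -0.121], TCP at [0.173, -0.549, 0.211] pointing down, gripper open.
Joint ranges: [-2.89, 2.89], [-0.75, 2.08], [0.22, 2.7], [-1.18, 4.32], [0.11, 2.71], [-2.7, 2.7]. Speed limits (rad/s): [2.57, 2.57, 3.14, 3.14, 3.14, 3.14].

## Interface

Orientations are given as a unit quaternion [w, x, y, z].
In Python, from rig import manip gives the robot as it stands.
- The arm moves only by the shell command python3 -m creep 'ROWS' [OPENING] [FORCE]. ROWS is a JSON object of lists of equal length, an entry for each row: "delta_pos": the shift along the tool's x, y, z in cm, a list of three; "dr": the turn, a rotation vector about the tool's x, y, z in rad, a list of three. In form: {"delta_pos": [[dx, dy, dz], ...], "dr": [[rx, ry, rz], ...]}. A call has 1 to 10 rows; each row is the pose to reach, as a shift and turn from the pose commanded when the call began, along the tool's axes at that moment; what a row does not reach only later rows make up. A row lasts 1/10 s, in which the tool goes at most 50 mm and 8.59 degrees, less where a joint would pass 70% of its speed; a pose out of reach is approached as far as the arm can. A call with a gripper value outside its range is refused whole. OPENING is the opening, from -1 (shut) to 1 (fully open), set as the call begins (- or left out, the last holds). The fingers move at their own pace and stop on an object; FORCE is the grip in N (left out, the last holds). Time passes only in rows, so rows that repeat a pose let the fingers close. It gives the time, the measured TCP pose, the force and the opening at its end, in the units of the state.
- manip.get_state(): the state, without advancing time (a new reading comes with each control period).
- manip.get_image(name): name is "scene" or "top"; returns a dict with "pixels" (384x512x3 uint8, blue, green, red), "depth" (384x512 float32, m along the optical axis (not along the pixel's ray), 0 where there is no reading), "intrinsics" (3x3 intrinsics, pixels), "rvec" (rotation vector, rad) and "tvec" (3), from world to camera coordinates, as OpenCV has them. Camera axes: x right, y down, z forward; pixel columns grow to the right and rows downward; lengths in m; the calibration is good to about 2 mm. A picture is of the moment at which its call begins.
- manip.sign_off(): hands the job in, once; it reports no verdict.
The state is a dict: "clock": time; "qpos": joint angles; "qd": joint speeds; "effort": joint torques, N m; "position": TCP position; "ee_rot": TCP orientation; "contact_force": force on the tool from outside, world axes, zero at the start; "moment": the same for the moment, N m; "width": finger opening in m.
Only numpy, scipy, OpenCV 4.12 (cv2) and the standard library are available. Lean on these libraries where they do the work, as an engineer would, in place of code of your own. Each camera call takes 0.05 s, during which the arm holds its last target. There are 200 camera calls.

## Task

Two tipping-cup dispensers stand on the bench. On the one whose cup holds the finned heat sink, push the paddle at the cup's side down past the latch until the heat sink drops into the tray beneath, then let go so that the cup swings back upright. Do not touch the heat sink itself, and do not tip the other cup.

Things in the scene. Friction and masses are not known exactly. Their poses are not given: they have to be found in the camera images.
- stand: The dispenser to operate, fixed to the bench: base plate 200 x 215 x 8 mm, two uprights (126 mm high by the paddle, 180 mm with the latch), between them an open aluminium cup (130 long, 96 wide, 45 mm deep). Origin on the bench below the middle of the cup's pivot (axle along y, 115 mm high); z up, the cup tips towards +x, +y is the paddle's side.
- paddle (a point): Point on the tread of that cup's paddle, 76 mm out from the axle; moves with it. The paddle is a flat bar 30 mm wide, 100 mm long from the axle, at y = 110 mm of the stand, clear of all else. Upright cup: it rises towards +x at 40 deg, point at x = 55, 167 mm high, outer end at x = 77, 183 mm high. Fully pressed it falls at 37 deg: point at x = 63, 73 mm high.
- cup (a joint): Tilt of that cup, rad: 0 upright and latched, 1.35 fully tipped (stop). Pushing straight down at x = 58, y = 110 mm of the stand, a 20 mm wide blunt tip meets the paddle at 180 mm height and is at about 85 mm when fully tipped. 10 to 12 N frees the latch (first 0.2 rad), then 4 to 9 N. The heat sink slides out between 0.6 and 1.2. A spring swings the freed cup back to 0.
- sink: The heat sink: dark metal block 30 x 24 x 16 mm with five upright fins, about 25 g, loose on the cup's floor (85 mm high when upright). Origin in the centre of its underside, x along the fins, z up through them. It must end in the catch tray fixed under the cup: 180 x 114 x 40 mm, open-topped, centre at x = 25, y = 0 mm of the stand, inner floor 12 mm high, walls 4 mm.
- spare (a joint): Tilt in rad of the cup of the other dispenser, just like the first but holding a smooth white relay (28 x 22 x 20 mm): 0 upright and latched, where it must stay.
There are look-alikes about, which are no part of the job. Leave any yellow look-alike of the sink alone.

How it is judged:
By the outcome, as a careful person would: the job done as asked, in the order asked, and still so for the second after the job is handed in, with the robot touching nothing.
It also fails if it takes over 32 s, if anything falls off the work surface, if the arm or the gripper's body presses on something with over 40 N, if the wrist force passes 120 N, or if a joint passes its speed limit or range.

## Working session

There is one attempt and no reset: what is moved stays moved. The work goes in short steps, Python scripts to look and compute and a shell command to move; the robot and the scene stay as the last step left them, time stands still between calls to the robot, and variables do not carry over. Pictures are saved under pics/ and viewed, about 8 in all and at most 12, crops included, and the job is handed in when it is done.

```bash
mkdir -p pics
cat > h.py <<'E'
import numpy as np, cv2
from rig import manip
def grab(n):
    d=manip.get_image(n); R=cv2.Rodrigues(np.array(d["rvec"],float))[0]; t=np.array(d["tvec"],float).ravel(); K=np.array(d["intrinsics"])
    z=d["depth"]; v,u=np.mgrid[:z.shape[0],:z.shape[1]]
    c=np.stack([(u-K[0,2])/K[0,0]*z,(v-K[1,2])/K[1,1]*z,z],-1)
    P=(c-t)@R; P[z==0]=np.nan
    return d,P
E
python3 - <<'E'
from h import *
for n in("scene","top"):
    d,P=grab(n); np.savez(n,P=P,px=d["pixels"]); cv2.imwrite(f"pics/{n}0.png",d["pixels"])
    R=cv2.Rodrigues(np.array(d["rvec"],float))[0]; print(n,-R.T@np.array(d["tvec"]).ravel())
print(manip.get_state())
E
```

```text
scene [ 1.24021114 -0.68007271  0.88366997]
top [ 0.3319293  -0.05106284  1.09126966]
{'clock': 0.1, 'qpos': array([-1.38699521e+00,  2.76565286e-01,  1.50603585e+00, -2.49935467e-05,
        1.36068938e+00, -1.20993873e-01]), 'qd': array([ 0.00019645, -0.00124054, -0.00202235, -0.00184296,  0.00054637,
        0.00161249]), 'effort': array([ 1.98013753e-03, -4.17698193e+01, -2.46404296e+01, -1.67248108e-04,
        5.77434505e-03, -6.12142571e-06]), 'position': array([ 0.17245067, -0.54799169,  0.20989543]), 'ee_rot': array([-0.10674673, -0.69888337, -0.10794617,  0.69893834]), 'contact_force': array([0.30421595, 0.12973394, 0.22074018]), 'moment': array([-0.00950542,  0.05435915, -0.01496263]), 'width': 0.08546842898166988}
```

View pics/scene0.png

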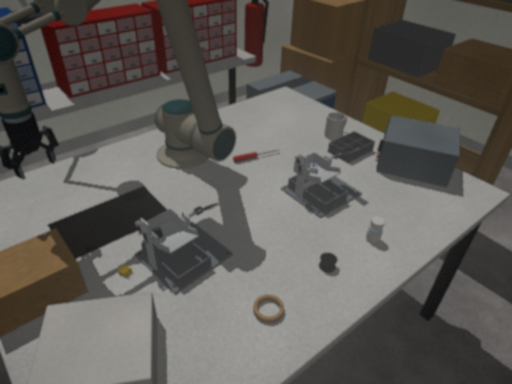

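View pics/top0.png

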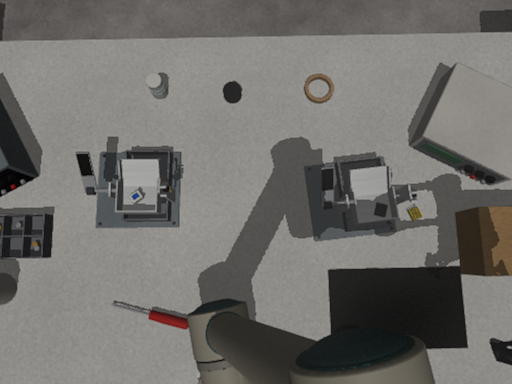

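The scene view shows two dispensers. In the top view, one is at about (140,190) with a white part in the cup, and one at about (355,195) with a dark block at (381,210). A yellow look-alike lies at (415,213). Next I zoom in and measure.

Run:
```python
from h import *
T=np.load("top.npz");px=T["px"];P=T["P"]
a=cv2.resize(px[140:245,300:440],None,fx=4,fy=4,interpolation=2);b=cv2.resize(px[140:245,70:190],None,fx=3.2,fy=4,interpolation=2)
cv2.imwrite("pics/c1.png",cv2.convertScaleAbs(np.hstack([a,b])[:, :800],alpha=1.3))
np.set_printoptions(precision=3,suppress=True,linewidth=150)
z=P[...,2]
# base plate of right stand: height ~8mm, dark-ish colour
reg=np.zeros(z.shape,bool);reg[140:250,295:425]=1
for lo,hi,n in((.12,.135,'upr126'),(.165,.2,'high'),(.13,.165,'mid')):
    m=(reg&(z>lo)&(z<hi)).astype(np.uint8)
    k,l,s,c=cv2.connectedComponentsWithStats(m)
    for i in range(1,k):
        if s[i,4]>8: q=P[l==i];print(n,s[i],c[i],q.mean(0),q.min(0),q.max(0))
m=reg&(z>.003)&(z<.011)
q=P[m][:,:2].astype(np.float32);r=cv2.minAreaRect(q);print(r,m.sum()); print(cv2.boxPoints(r))
for u,v in((327,172),(327,180),(327,190),(327,200),(381,210),(370,180)):print(u,v,P[v,u],px[v,u])
```

```text
upr126 [389 167   2   8  14] [389.5 170.5] [ 0.528 -0.368  0.123] [ 0.52 -0.37  0.12] [ 0.537 -0.365  0.128]
upr126 [353 187  47  37 187] [377.283 209.535] [ 0.436 -0.332  0.125] [ 0.405 -0.381  0.12 ] [ 0.488 -0.278  0.131]
upr126 [400 188   5  15  39] [401.282 195.538] [ 0.467 -0.389  0.127] [ 0.451 -0.394  0.12 ] [ 0.485 -0.387  0.134]
upr126 [321 193  14  16 155] [327.923 200.09 ] [ 0.46  -0.218  0.127] [ 0.442 -0.233  0.12 ] [ 0.476 -0.201  0.135]
upr126 [344 195   9  14  53] [347.566 201.585] [ 0.456 -0.264  0.124] [ 0.441 -0.275  0.12 ] [ 0.471 -0.257  0.129]
high [321 166  14  14 160] [327.506 172.381] [ 0.516 -0.212  0.174] [ 0.503 -0.227  0.165] [ 0.53  -0.196  0.182]
high [406 184  12  19 132] [411.409 193.72 ] [ 0.464 -0.396  0.174] [ 0.446 -0.409  0.165] [ 0.485 -0.387  0.183]
mid [321 177  14  23 271] [327.557 187.782] [ 0.486 -0.215  0.147] [ 0.462 -0.232  0.13 ] [ 0.508 -0.198  0.165]
mid [401 186  10  17  85] [404.424 194.2  ] [ 0.467 -0.39   0.148] [ 0.449 -0.396  0.13 ] [ 0.485 -0.387  0.165]
((0.4926728308200836, -0.3244794011116028), (0.34546369314193726, 0.29036474227905273), 88.674560546875) 2547
[[ 0.344 -0.494]
 [ 0.634 -0.501]
 [ 0.642 -0.155]
 [ 0.352 -0.148]]
327 172 [ 0.517 -0.21   0.176] [32 34 34]
327 180 [ 0.501 -0.212  0.162] [28 29 29]
327 190 [ 0.481 -0.213  0.146] [86 85 85]
327 200 [ 0.461 -0.216  0.123] [103 101 101]
381 210 [ 0.437 -0.349  0.097] [35 35 36]
370 180 [ 0.511 -0.327  0.099] [154 157 156]
```

View pics/c1.png

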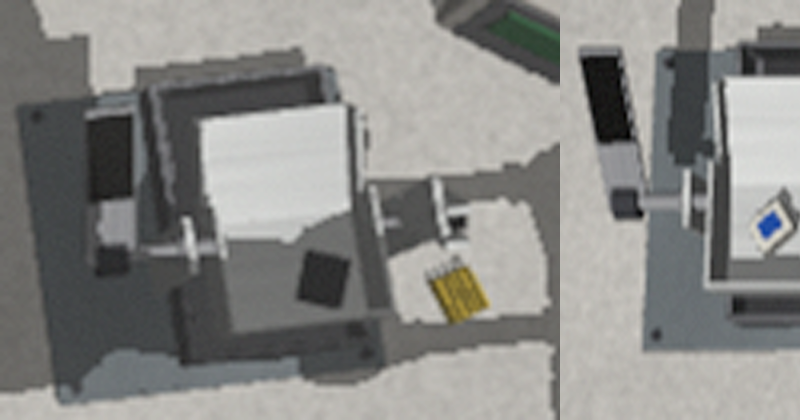

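The right-hand dispenser (crop left) holds the dark block. The other cup holds the white relay with a blue label. The paddle of the right one spans top pixels (321–335, 166–208). I fit its surface and work out the moves in tool axes.

Run:
```python
from h import *
from scipy.spatial.transform import Rotation as Ro
np.set_printoptions(precision=4,suppress=True,linewidth=150)
T=np.load("top.npz");P=T["P"];z=P[...,2]
reg=np.zeros(z.shape,bool);reg[160:212,318:338]=1
q=P[reg&(z>.125)&(z<.19)]
A=np.c_[q[:,:2],np.ones(len(q))];c,*_=np.linalg.lstsq(A,q[:,2],rcond=None)
print("slope deg",np.degrees(np.arctan(np.hypot(*c[:2]))),"yaw from plane",np.degrees(np.arctan2(c[1],c[0])),np.std(q[:,2]-A@c))
r=cv2.minAreaRect(q[:,:2].astype(np.float32));print(r)
b=[q[(q[:,2]>h)&(q[:,2]<h+.01)].mean(0) for h in(.125,.135,.145,.155,.165)];b=np.array(b);print(b)
d=np.polyfit(b[:,0],b[:,1],1);print("yaw centreline",np.degrees(np.arctan(d[0])))
x=np.interp(.1695,b[:,2],b[:,0]);print("push xy",x,np.polyval(d,x))
s=manip.get_state();w=s["ee_rot"];R=Ro.from_quat([w[1],w[2],w[3],w[0]]);print(R.as_matrix())
g=np.array([x,np.polyval(d,x),.23]);print("tool delta cm to z=.23",R.inv().apply(g-s["position"])*100)
# max heights along the way
for P in(P,np.load("scene.npz")["P"]):
  for k in np.linspace(.15,1.1,12):
    o=s["position"][:2]+k*(g[:2]-s["position"][:2]);m=np.hypot(P[...,0]-o[0],P[...,1]-o[1])<.07
    print(np.round(k,2),o,P[m][:,2].max() if m.any() else None)
```

```text
slope deg 39.291535634519065 yaw from plane 4.102147506352118 0.0027735736273512635
((0.48719751834869385, -0.21479611098766327), (0.0836261585354805, 0.031045036390423775), 5.107154846191406)
[[ 0.4641 -0.217   0.1297]
 [ 0.4777 -0.2157  0.1394]
 [ 0.4887 -0.2142  0.15  ]
 [ 0.4996 -0.2135  0.1601]
 [ 0.5117 -0.212   0.1701]]
yaw centreline 5.901577608340688
push xy 0.511068957632846 -0.21214094742323653
[[-0.0003  0.3001 -0.9539]
 [ 0.0017 -0.9539 -0.3001]
 [-1.     -0.0017 -0.0002]]
tool delta cm to z=.23 [ -1.9659 -21.8784 -42.3804]
0.15 [ 0.2232 -0.4976] 0.34521621714482026
0.24 [ 0.2525 -0.4686] 0.009002389531034565
0.32 [ 0.2817 -0.4396] 0.009002389531034565
0.41 [ 0.311  -0.4106] 0.008161212514476525
0.5 [ 0.3402 -0.3816] 0.052339260634843614
0.58 [ 0.3695 -0.3526] 0.130208307866197
0.67 [ 0.3987 -0.3236] 0.13101329998375813
0.75 [ 0.428  -0.2946] 0.13101329998375813
0.84 [ 0.4572 -0.2656] 0.17368657729580306
0.93 [ 0.4864 -0.2366] 0.18165269045372995
1.01 [ 0.5157 -0.2076] 0.18165269045372995
1.1 [ 0.5449 -0.1786] 0.18165269045372995
0.15 [ 0.2232 -0.4976] 0.6350334783858245
0.24 [ 0.2525 -0.4686] 0.6350334783858245
0.32 [ 0.2817 -0.4396] 0.6211816978466798
0.41 [ 0.311  -0.4106] 0.010661471728324929
0.5 [ 0.3402 -0.3816] 0.05011025717566891
0.58 [ 0.3695 -0.3526] 0.13187432907639676
0.67 [ 0.3987 -0.3236] 0.13206375778109167
0.75 [ 0.428  -0.2946] 0.13206375778109167
0.84 [ 0.4572 -0.2656] 0.17326891361665922
0.93 [ 0.4864 -0.2366] 0.1826551186045432
1.01 [ 0.5157 -0.2076] 0.1826551186045432
1.1 [ 0.5449 -0.1786] 0.1826551186045432
```

The fit agrees with the paddle: 39° slope, 31 mm wide, yaw about 5–6°. I shut the gripper, rise 5 cm and cross above everything.

```bash
python3 -m creep '{"delta_pos": [[-3,0,0],[-5,-1,-2],[-5,-3,-6],[-5,-5,-10],[-5,-7,-14],[-5,-9,-18],[-5,-11,-22],[-5,-13,-26],[-5,-15,-30],[-5,-17,-34]], "dr": [[0,0,0],[0,0,0],[0,0,0],[0,0,0],[0,0,0],[0,0,0],[0,0,0],[0,0,0],[0,0,0],[0,0,0]]}' -1 40
python3 -m creep '{"delta_pos": [[0,-2,-3.5],[0,-4,-7],[0,-4.9,-8.4],[0,-4.9,-8.4],[0,-4.9,-8.4],[0,-4.9,-8.4]], "dr": [[0,0,0],[0,0,0],[0,0,0],[0,0,0],[0,0,0],[0,0,0]]}'
python3 - <<'E'
from h import *
from scipy.spatial.transform import Rotation as Ro
s=manip.get_state();w=s["ee_rot"];R=Ro.from_quat([w[1],w[2],w[3],w[0]])
print(s["position"],R.inv().apply(np.array([.511,-.212,.215])-s["position"])*100,s["qpos"])
E
```

```text
clock: 1.1
position: [0.4467, -0.2827, 0.2604]
ee_rot: [-0.107, -0.699, -0.107, 0.699]
contact_force: [0.2, -0.1, 0.1]
width: -0.0002
clock: 1.7
position: [0.5105, -0.2131, 0.2605]
ee_rot: [-0.107, -0.699, -0.107, 0.699]
contact_force: [0.1, -0.5, 0.2]
width: -0.0002
[ 0.5105382  -0.21311806  0.26051005] [ 4.55092412 -0.09330794 -0.08164814] [-5.20709859e-01  2.19423170e-01  1.46023065e+00 -7.36573975e-04
  1.46248439e+00  7.46322354e-01]
```

Within about 1 mm. I go down to z = 0.195 and look before pressing.

```bash
python3 -m creep '{"delta_pos": [[2,-0.1,-0.1],[4,-0.1,-0.1],[6,-0.1,-0.1],[6.5,-0.1,-0.1],[6.5,-0.1,-0.1]], "dr": [[0,0,0],[0,0,0],[0,0,0],[0,0,0],[0,0,0]]}'
python3 - <<'E'
from h import *
a=grab("top")[0]["pixels"][130:250,290:430];b=grab("scene")[0]["pixels"][180:300,110:250]
cv2.imwrite("pics/a1.png",cv2.resize(cv2.convertScaleAbs(np.hstack([a,b]),alpha=1.3),(800,343),interpolation=2))
E
```

```text
clock: 2.2
position: [0.511, -0.2117, 0.1951]
ee_rot: [-0.106, -0.698, -0.107, 0.7]
contact_force: [-0.9, -1.3, 0.9]
width: 0.0001
```

View pics/a1.png

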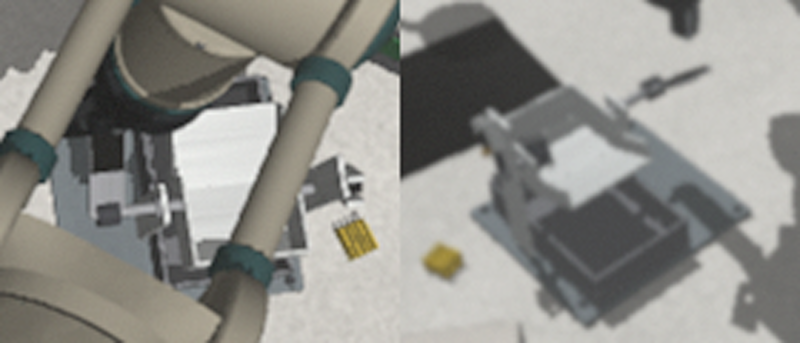

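The top view is mostly hidden by the arm. In the scene view, the tip at crop (685,30) is above the paddle at (665,85). The gap looks large, so I check by projection and depth.

Run:
```python
from h import *
np.set_printoptions(precision=3,suppress=True)
d,P=grab("scene")
pts=np.array([[.511,-.2117,.1951],[.511,-.212,.1695],[.464,-.217,.13],[.53,-.21,.183]])
print(cv2.projectPoints(pts,np.array(d["rvec"],float),np.array(d["tvec"],float),np.array(d["intrinsics"]),None)[0][:,0])
for u,v in((210,184),(210,188),(209,192),(215,205),(210,207),(203,209),(196,211)):print(u,v,P[v,u])
cv2.imwrite("pics/s2.png",cv2.resize(d["pixels"][120:240,140:280],(700,600),interpolation=2))
```

```text
[[210.675 198.167]
 [210.98  205.424]
 [200.87  208.419]
 [215.356 204.838]]
210 184 [ 0.518 -0.216  0.249]
210 188 [ 0.517 -0.216  0.235]
209 192 [ 0.52  -0.222  0.227]
215 205 [ 0.525 -0.208  0.178]
210 207 [ 0.526 -0.225  0.181]
203 209 [ 0.498 -0.231  0.157]
196 211 [ 0.462 -0.232  0.127]
```

View pics/s2.png

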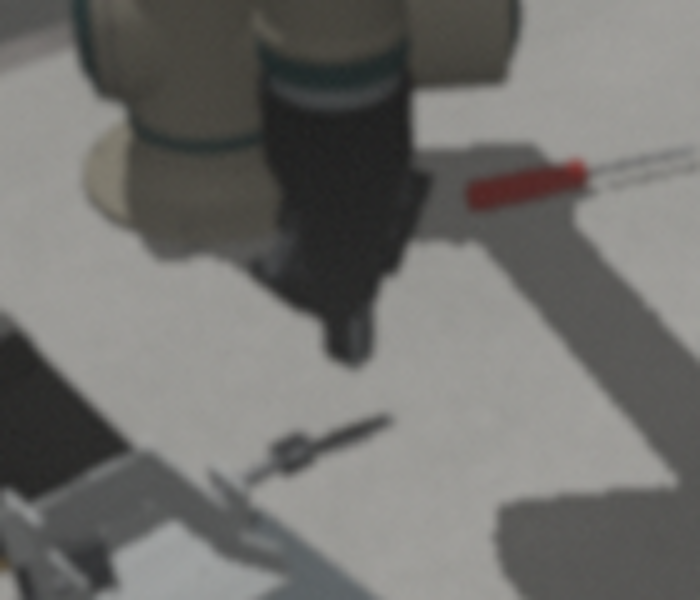

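The tip is laterally over the paddle tread (column 210, as predicted), though drawn about 5 px high. I descend in small steps and let the force tell where contact is.

```bash
python3 -m creep '{"delta_pos": [[0.5,0,0],[1,0,0],[1.2,0,0],[1.4,0,0],[1.4,0,0]], "dr": [[0,0,0],[0,0,0],[0,0,0],[0,0,0],[0,0,0]]}'
python3 -m creep '{"delta_pos": [[0.3,0,0],[0.6,0,0],[0.6,0,0]], "dr": [[0,0,0],[0,0,0],[0,0,0]]}'
```

```text
clock: 2.85
position: [0.5118, -0.211, 0.1813]
ee_rot: [-0.107, -0.699, -0.108, 0.699]
contact_force: [0.8, -0.2, -0.3]
width: 0.0001
clock: 3.15
position: [0.5116, -0.2109, 0.1752]
ee_rot: [-0.107, -0.699, -0.108, 0.699]
contact_force: [-0.0, -0.5, 0.8]
width: -0.0003
```

```bash
python3 -m creep '{"delta_pos": [[0.3,0,0],[0.6,0,0],[0.6,0,0]], "dr": [[0,0,0],[0,0,0],[0,0,0]]}'
python3 -m creep '{"delta_pos": [[0.3,0,0],[0.6,0,0],[0.6,0,0]], "dr": [[0,0,0],[0,0,0],[0,0,0]]}'
```

```text
clock: 3.45
position: [0.5116, -0.211, 0.1691]
ee_rot: [-0.107, -0.699, -0.108, 0.699]
contact_force: [0.1, 0.1, 0.4]
width: -0.0001
clock: 3.75
position: [0.5116, -0.2109, 0.1632]
ee_rot: [-0.107, -0.699, -0.108, 0.699]
contact_force: [-0.4, 0.3, 0.1]
width: -0.0002
```

No contact yet at 163 mm, which fits the tip being drawn high. I check the picture at this height.

Run:
```python
from h import *
d,P=grab("scene")
print(manip.get_state()["qpos"],manip.get_state()["width"])
cv2.imwrite("pics/s3.png",cv2.resize(d["pixels"][170:230,170:250],(800,600),interpolation=2))
```

```text
[-5.16811846e-01  2.74983884e-01  1.62777589e+00 -8.36148542e-05
  1.23938503e+00  7.49234116e-01] 0.0001337480533057238
```

View pics/s3.png

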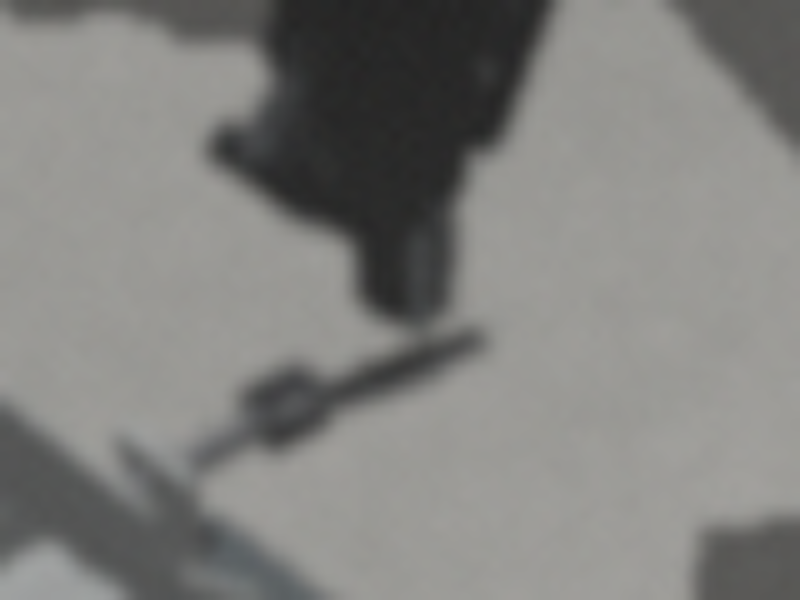

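The picture shows the tip at crop (405,325), just above the tread and near its outer third. The real tip is therefore about 17 mm above the reported TCP. Continuing down.

```bash
python3 -m creep '{"delta_pos": [[0.3,0,0],[0.5,0,0],[0.5,0,0]], "dr": [[0,0,0],[0,0,0],[0,0,0]]}'
python3 -m creep '{"delta_pos": [[0.3,0,0],[0.5,0,0],[0.5,0,0]], "dr": [[0,0,0],[0,0,0],[0,0,0]]}'
```

```text
clock: 4.1
position: [0.5117, -0.211, 0.1583]
ee_rot: [-0.107, -0.699, -0.107, 0.699]
contact_force: [-0.2, -0.2, 0.7]
width: -0.0002
clock: 4.4
position: [0.5123, -0.2115, 0.1542]
ee_rot: [0.108, 0.699, 0.107, -0.699]
contact_force: [0.2, -0.2, 4.0]
width: 0.0001
```

Contact at about 155 mm (4 N). Pressing through the latch.

```bash
python3 -m creep '{"delta_pos": [[0.4,0,0],[0.8,0,0],[1.2,0,0],[1.5,0,0],[1.5,0,0]], "dr": [[0,0,0],[0,0,0],[0,0,0],[0,0,0],[0,0,0]]}'
python3 -m creep '{"delta_pos": [[0.5,0,0],[1,0,0],[1.5,0,0],[2,0,0],[2,0,0]], "dr": [[0,0,0],[0,0,0],[0,0,0],[0,0,0],[0,0,0]]}'
```

```text
clock: 4.9
position: [0.514, -0.2123, 0.1409]
ee_rot: [0.109, 0.701, 0.106, -0.697]
contact_force: [-0.4, -0.5, 12.5]
width: -0.0002
clock: 5.4
position: [0.5137, -0.2119, 0.1194]
ee_rot: [0.108, 0.7, 0.106, -0.698]
contact_force: [1.5, -0.3, 6.1]
width: 0.0002
```

The latch is free (12.5 N, then 6 N). On down, watching for the stop.

```bash
python3 -m creep '{"delta_pos": [[0.5,0,0],[1,0,0],[1.5,0,0],[2,0,0],[2,0,0]], "dr": [[0,0,0],[0,0,0],[0,0,0],[0,0,0],[0,0,0]]}'
python3 -m creep '{"delta_pos": [[0.5,0,0],[1,0,0],[1.5,0,0],[1.5,0,0],[1.5,0,0],[1.5,0,0]], "dr": [[0,0,0],[0,0,0],[0,0,0],[0,0,0],[0,0,0],[0,0,0]]}'
python3 - <<'E'
from h import *
d,P=grab("scene")
cv2.imwrite("pics/s4.png",cv2.resize(cv2.convertScaleAbs(d["pixels"][170:300,110:270],alpha=1.5),(736,598),interpolation=2))
E
```

```text
clock: 5.9
position: [0.515, -0.2119, 0.0997]
ee_rot: [0.108, 0.701, 0.106, -0.697]
contact_force: [4.5, 0.0, 5.0]
width: 0.0001
clock: 6.5
position: [0.5145, -0.2119, 0.0851]
ee_rot: [0.108, 0.701, 0.106, -0.697]
contact_force: [3.4, 0.4, 6.6]
width: 0.0002
```

View pics/s4.png

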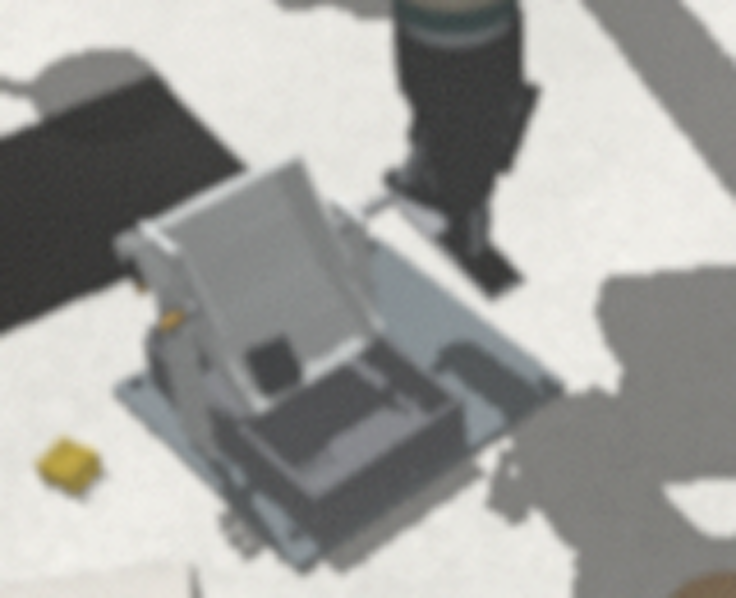

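The cup is well tipped and the sink has slid to its lip at crop (273,365), but is still in the cup. I press on towards the stop.

```bash
python3 -m creep '{"delta_pos": [[0.5,0,0],[1,0,0],[1.5,0,0],[1.5,0,0]], "dr": [[0,0,0],[0,0,0],[0,0,0],[0,0,0]]}'
python3 -m creep '{"delta_pos": [[0.3,0,0],[0.6,0,0],[0.8,0,0],[0.8,0,0],[0.8,0,0],[0.8,0,0]], "dr": [[0,0,0],[0,0,0],[0,0,0],[0,0,0],[0,0,0],[0,0,0]]}'
python3 - <<'E'
from h import *
d,P=grab("scene")
cv2.imwrite("pics/s5.png",cv2.resize(cv2.convertScaleAbs(d["pixels"][170:300,110:270],alpha=1.5),(736,598),interpolation=2))
E
```

```text
clock: 6.95
position: [0.5121, -0.2118, 0.0693]
ee_rot: [0.108, 0.699, 0.107, -0.699]
contact_force: [0.3, -1.0, 8.2]
width: -0.0002
clock: 7.55
position: [0.5127, -0.2115, 0.0618]
ee_rot: [0.108, 0.7, 0.107, -0.698]
contact_force: [0.1, -0.0, 7.0]
width: 0.0003
```

View pics/s5.png

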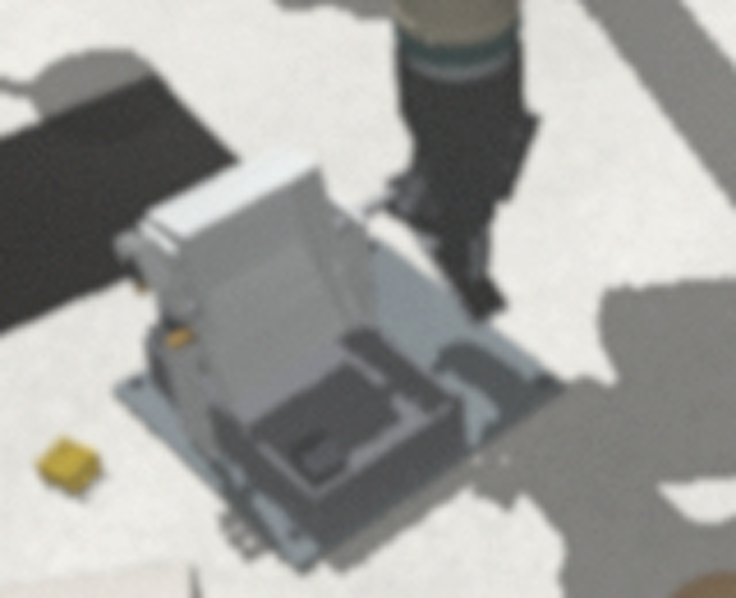

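The cup is empty and the dark block lies in the tray at crop (320,450). I let go by lifting straight up.

```bash
python3 -m creep '{"delta_pos": [[-1,0,0],[-2,0,0],[-3.5,0,0],[-5,0,0],[-6.5,0,0],[-8,0,0],[-9.5,0,0],[-11,0,0],[-12.5,0,0],[-14,0,0]], "dr": [[0,0,0],[0,0,0],[0,0,0],[0,0,0],[0,0,0],[0,0,0],[0,0,0],[0,0,0],[0,0,0],[0,0,0]]}'
python3 -m creep '{"delta_pos": [[-2,0,0],[-4,0,0],[-6,0,0],[-7,1,2],[-7,3,5],[-7,5,9],[-7,7,13],[-7,9,17],[-7,9,17],[-7,9,17]], "dr": [[0,0,0],[0,0,0],[0,0,0],[0,0,0],[0,0,0],[0,0,0],[0,0,0],[0,0,0],[0,0,0],[0,0,0]]}'
python3 - <<'E'
from h import *
np.set_printoptions(precision=3,suppress=True)
d,P=grab("scene");t,Q=grab("top")
for u,v in((327,172),(327,180),(327,190),(88,165),(88,175)):print(u,v,Q[v,u],np.load("top.npz")["P"][v,u])
a=cv2.resize(cv2.convertScaleAbs(d["pixels"][180:300,120:260],alpha=1.5),(400,343),interpolation=2)
b=cv2.resize(cv2.convertScaleAbs(t["pixels"][140:245,60:440],alpha=1.3),(800,221),interpolation=2)
cv2.imwrite("pics/e1.png",np.vstack([np.hstack([a,np.zeros_like(a)]),b]))
E
```

```text
clock: 8.6
position: [0.5101, -0.2107, 0.2011]
ee_rot: [-0.107, -0.698, -0.108, 0.7]
contact_force: [-0.6, 0.8, 0.0]
width: 0.0
clock: 9.6
position: [0.3752, -0.3478, 0.2705]
ee_rot: [-0.106, -0.699, -0.107, 0.7]
contact_force: [0.2, -0.0, 0.8]
width: -0.0001
327 172 [ 0.517 -0.211  0.173] [ 0.517 -0.21   0.176]
327 180 [ 0.501 -0.212  0.161] [ 0.501 -0.212  0.162]
327 190 [ 0.481 -0.214  0.144] [ 0.481 -0.213  0.146]
88 165 [0.548 0.329 0.161] [0.548 0.329 0.161]
88 175 [0.528 0.334 0.146] [0.528 0.334 0.146]
```

View pics/e1.png

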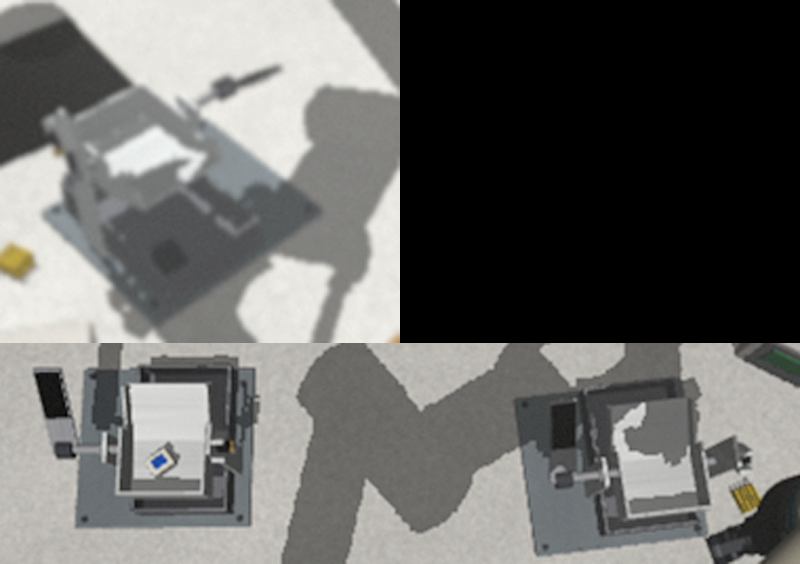

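The cup is upright and empty, and the block lies in the tray at scene crop (168,255). The other cup still holds its relay. The paddle reads 1–3 mm lower than before, so I move clear, let it settle and re-measure.

```bash
python3 -m creep '{"delta_pos": [[0,2,4],[0,4,8],[0,6,12],[0,8,15],[0,9,17],[0,9,17],[0,9,17],[0,9,17],[0,9,17],[0,9,17]], "dr": [[0,0,0],[0,0,0],[0,0,0],[0,0,0],[0,0,0],[0,0,0],[0,0,0],[0,0,0],[0,0,0],[0,0,0]]}'
python3 - <<'E'
from h import *
np.set_printoptions(precision=4,suppress=True)
P0=np.load("top.npz")["P"]
t,Q=grab("top");t,Q2=grab("top")
for n,(r,c) in dict(paddle=(slice(168,205),slice(323,333)),cup=(slice(170,190),slice(355,385)),spare=(slice(155,190),slice(80,96)),plate=(slice(170,230),slice(308,318))).items():
    print(n,[np.nanmedian((q-P0)[r,c,2])*1000 for q in(Q,Q2)])
for k in range(168,206,4):print(k,[np.round(np.nanmean(q[k,323:333,2]),4) for q in(P0,Q,Q2)])
d,P=grab("scene")
px=d["pixels"];g=px.max(2);reg=np.zeros(g.shape,bool);reg[262:276,168:190]=1
for u,v in((178,269),(180,268),(177,271)):print(P[v,u],px[v,u])
cv2.imwrite("pics/f1.png",cv2.resize(cv2.convertScaleAbs(px[220:300,130:240],alpha=2),(770,560),interpolation=2))
print(manip.get_state()["clock"],manip.get_state()["contact_force"])
E
```

```text
clock: 10.7
position: [0.2425, -0.4841, 0.2709]
ee_rot: [0.108, 0.699, 0.108, -0.699]
contact_force: [-0.7, -0.8, 0.9]
width: -0.0001
paddle [np.float64(-0.13750491008762689), np.float64(0.16544301985108034)]
cup [np.float64(-0.2403230238811893), np.float64(-0.02954494763885568)]
spare [np.float64(0.0768095259098267), np.float64(0.11029891653900614)]
plate [np.float64(-0.04678591095213028), np.float64(-0.023022820576980643)]
168 [np.float64(0.1798), np.float64(0.1796), np.float64(0.1797)]
172 [np.float64(0.1754), np.float64(0.1748), np.float64(0.1757)]
176 [np.float64(0.1684), np.float64(0.1677), np.float64(0.1691)]
180 [np.float64(0.162), np.float64(0.1618), np.float64(0.1612)]
184 [np.float64(0.156), np.float64(0.1537), np.float64(0.1551)]
188 [np.float64(0.1483), np.float64(0.1483), np.float64(0.1483)]
192 [np.float64(0.1393), np.float64(0.1387), np.float64(0.1393)]
196 [np.float64(0.1319), np.float64(0.132), np.float64(0.1319)]
200 [np.float64(0.1252), np.float64(0.1248), np.float64(0.1244)]
204 [np.float64(0.1244), np.float64(0.1234), np.float64(0.1236)]
[ 0.5404 -0.3504  0.0298] [43 43 42]
[ 0.5431 -0.3453  0.0328] [43 42 43]
[ 0.5452 -0.3564  0.03  ] [44 43 43]
10.85 [-0.209  -0.3012  0.2809]
```

View pics/f1.png

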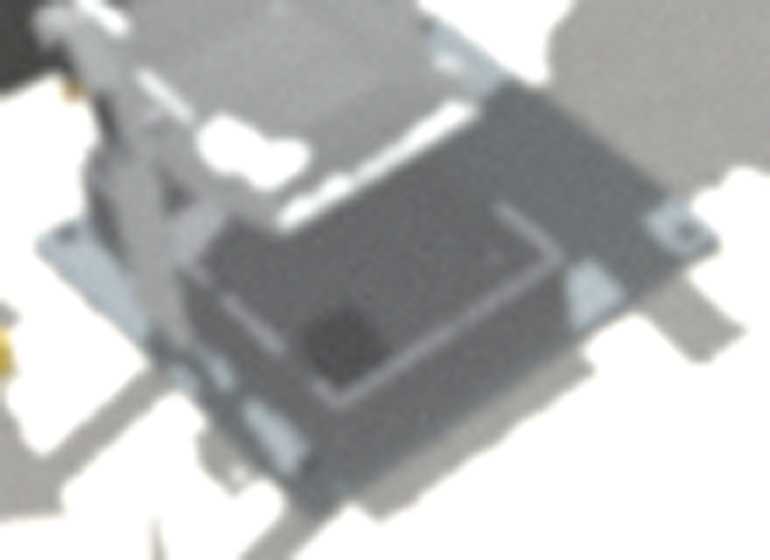

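The block is inside the tray rim at crop (343,340), with its top about 30 mm high (12 mm floor plus 16 mm block). Paddle, cup and spare are all back within 0.3 mm of their start heights. Handing in.

```bash
python3 -c "
from rig import manip
manip.sign_off()"
```

```text
the job is handed in; nothing more can be done
```

I pressed the paddle of the dispenser with the dark heat sink until the sink dropped into its tray, then lifted off and the cup swung back upright. I handed the job in at about 10.9 s, with the arm clear of everything.

**Last checks:**
- **Heat sink:** it lies inside the tray rim, with its top about 30 mm high, as expected for a 12 mm floor plus a 16 mm block.
- **Operated cup:** the paddle and cup are within about 0.3 mm of their starting heights.
- **Other dispenser:** its paddle height changed by about 0.1 mm, and the relay was still in its cup.
- **Forces:** the highest reading I saw was about 12.5 N, when the latch freed.

**What disagreed:**
- **Contact height:** the tip met the paddle at a reported 155–158 mm, not the 180 mm expected. The pictures also showed the real tip about 17 mm above the reported position. I therefore went by force and pictures down to a reported 62 mm.
- **Paddle after release:** it first read 1–3 mm low, but this was gone a second later.
- **Fins:** I could not make them out in the pictures. I chose this dispenser because its block was dark and the other cup held the white relay.

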